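# Dispense one die blank and nudge it into the lane

## Robot

A 6-joint arm with a two-finger parallel gripper is mounted at the origin on the work surface. World frame = base frame: x ahead of the robot, y to its left, z up, the work surface at z = 0. Lengths are in mm, angles in rad, forces in N, time in s.
With the tool pointing down it reaches from about 300 to 775 mm from the base axis. Payload 14.6 kg.
Tool frame: the origin (TCP) lies at the very end of the fingers, on their centre line; the grasp point (between the pads) lies 19 mm behind it (manip.grip_point_offset is the distance from the TCP to the grasp point, in mm); z points along the fingers, y is the line along which they close (so a half turn about z gives the same grasp; the last joint's range is limited). The gripper opens to 94 mm and grips with 3 to 60 N. Pads are 16 mm wide; open, the fingers measure 119 mm over their backs; the gripper's body (75 mm by 177 mm) begins 78 mm behind the grasp point.
Start: joints at [-1.177, 0.3, 1.521, -0, 1.321, -0.067], TCP at [244.557, -492.627, 205.446] pointing down, gripper open.
Joint ranges: [-3.03, 3.03], [-0.79, 2.21], [0.23, 2.52], [-1.04, 4.18], [0, 3.07], [-2.55, 2.55]. Speed limits (rad/s): [2.22, 2.22, 2.57, 3.14, 3.14, 3.14].

## Interface

Orientations are given as [roll, pitch, yaw] about the fixed x, y, z axes, in that order (R = Rz(yaw) Ry(pitch) Rx(roll)).
In Python, from cell import telemetry, eyes, manip gives the robot as it stands.
- The arm moves only by the tool play_rows, never from a script. Its arguments are lists of equal length, an entry for each row: "translation": the shift along the world's x, y, z in m, a list of three; "yaw": the turn about the world's z in rad. A call has 1 to 12 rows; each row is the pose to reach, as a shift and turn from the pose commanded when the call began; what a row does not reach only later rows make up. A row lasts 1/8 s, in which the tool goes at most 62.5 mm and 10.7 degrees, less where a joint would pass 70% of its speed; a pose out of reach is approached as far as the arm can. A call with a gripper value outside its range is refused whole. "hand" is the opening, from 0 (shut) to 1 (fully open), set as the call begins (left out, the last holds). The fingers move at their own pace and stop on an object; "force" is the grip in N (left out, the last holds). Time passes only in rows, so rows that repeat a pose let the fingers close. It gives the time, the measured TCP pose, the force, the opening and the grip force at its end, in the units of the state.
- telemetry.read_state(): the state, without advancing time (a new reading comes with each control period).
- eyes.camera(name): name is "scene" or "top"; returns a dict with "pixels" (384x512x3 uint8, red, green, blue), "fx", "fy", "cx", "cy" (pixels), "cam_to_world" (4x4, takes a point from camera to world coordinates). Camera axes: x right, y up, looking along -z (the intrinsics and any distortion apply to the point x, -y, -z); pixel columns grow to the right and rows downward; lengths in mm; the calibration is good to about 2 mm. A picture is of the moment at which its call begins. There is no depth.
- manip.sign_off(): hands the job in; it is judged then, once.
The state is a dict: "clock": time; "joints": joint angles; "qd": joint speeds; "effort": joint torques, N m; "eef_pos": TCP position; "eef_rot": TCP orientation; "wrist_force": force on the tool from outside, world axes, zero at the start; "moment": the same for the moment, N m; "finger_gap": finger opening in mm; "finger_force": force on a finger pad.
Only numpy, scipy, OpenCV 4.12 (cv2) and the standard library are available. Lean on these libraries where they do the work, as an engineer would, in place of code of your own. Each camera call takes 0.05 s, during which the arm holds its last target. There are 200 camera calls.

## Task

At the number-plate bench, press the black plunger of the die-blank feeder all the way down once and let it spring back up, so that a single aluminium blank slides out onto the green bed. Then, without picking it up, push that blank sideways along the bed with your fingertips until it lies flat and wholly between the two low wooden strips of the lane. Leave the other blanks in the magazine and do not disturb the jar, the screwdriver or the tray of dies.

Things in the scene. Friction and masses are not known exactly. Their poses are not given: they have to be found in the camera images.
- feeder: Fixed green feeder. Origin on the bench; +x: the way blanks come out, away from the robot; z up. Bed x -120..120, y -210..210 mm, top at z = 12 mm. Magazine tower x -25..11, y -27..27, top z = 54, outlet in its +x face. Plunger housing x -105..-25, y -29..29, top z = 54 (collar to 60). A full press slides the lowest blank out; each full press ejects one.
- outlet (a point): Point on the bed's top face (feeder x = +58 mm, y = 0, z = 12) where an ejected blank's centre comes to rest, a few mm farther after a quick press. A flat blade (32 mm wide, 8.5 mm high) geared 2.5:1 to the plunger pushes it there and retracts as the plunger rises. Axes as the feeder's.
- plunger_top (a point): Centre of the flat top of the plunger's black round cap (34 mm diameter, 10 mm thick). At rest 98 mm above the bench, at feeder x = -75 mm, y = 0. It goes straight down 28 mm against a spring.
- plunger (a joint): Plunger travel in m: 0 up at rest, 0.028 fully down at its hard stop. The spring takes about 4 N at the start and 7 N at the bottom; with the blanks' friction up to about 15 N. It springs back by itself when released.
- blank_1: The lowest of three equal aluminium blanks stacked in the magazine, the one that comes out: 30 x 42 x 12 mm (its x, y, z), about 40 g. Origin: centre of its underside; z up. In the magazine its axes are those of the feeder, its centre at feeder x = -9 mm, y = 0.
- blank_2: Second blank from below, same size; drops to the magazine's floor after the press and stays there.
- blank_3: Top blank, same size; stays in the magazine.
- lane: Two parallel strips of light wood on the bed, each 90 mm long (along the lane's y), 10 mm wide, 8 mm high; clear gap 50 mm (x -25..25), open at both ends, its floor the bed. Left or right of the outlet, centre 115 to 150 mm to the side, roughly in line (its y within 0.1 rad of the feeder's y). Origin: midway between the strips on the bed's top face, z up.
- jar: Bystander: small glass jar with a steel cap, 44 mm diameter, 55 mm high, standing on the bed on the other side of the outlet. Origin: centre of its underside.
- screwdriver: Bystander: screwdriver lying on the bench left of the bed. Origin near its middle.
- die_tray: Bystander: wooden tray of brass dies, 240 x 170 mm, 45 mm high, on the bench right of the bed. Origin: centre of its underside.
There are look-alikes about, which are no part of the job. What is shaped like the blank_3 but red or yellow is not meant.

How it is judged (in metres and radians):
On the way, in this order (a step that is already met when the one before it is completed fails the run):
1. the plunger is pressed all the way down (value of joint plunger above 0.024 m), for 0.02 s.
2. the plunger is back up and one blank lies out on the bed in front of the outlet (value of joint plunger below 0.003 m and x of blank_1 in the frame of feeder above 0.035 m), for 0.1 s.
At the end, for the whole second after the job is handed in: The lowest blank lies flat on the bed and at rest between the strips: its centre within 27 mm of the lane's centre along the strips and within 14 mm across; the plunger is up (within 3 mm) and the other two blanks are still in the magazine (x of blank_1 in the frame of lane between -0.014 and 0.014 m and y of blank_1 in the frame of lane between -0.027 and 0.027 m and z of blank_1 in the frame of lane below 0.003 m and angle between blank_1's own z axis and vertical below 0.08 rad and linear speed of blank_1 below 0.01 m/s and value of joint plunger below 0.003 m and x of each of blank_2, blank_3 in the frame of feeder below 0 m); the robot touches nothing.
It fails at once if the blank is lifted off the bed (more than 10 mm) (height (world z) of blank_1 above 0.022 m).
It fails at once if a second blank is ejected (x of any of blank_2, blank_3 in the frame of feeder above 0.01 m).
It fails at once if a blank is taken out of the magazine at the top (height (world z) of blank_3 above 0.05 m).
It fails at once if a bystander is disturbed (moved more than 15 mm) (distance of any of jar, screwdriver, die_tray from where it was at the start of the episode above 0.015 m).
It also fails if it takes over 58 s, if anything falls off the work surface, if the arm or the gripper's body presses on something with over 40 N, if the wrist force passes 120 N, or if a joint passes its speed limit or range.

## Working session

There is one attempt and no reset: what is moved stays moved. The work goes in short steps, Python scripts to look and compute and a tool call to move; the robot and the scene stay as the last step left them, time stands still between calls to the robot, and variables do not carry over. Pictures are saved under pics/ and viewed, at most 10 in all, crops included, and the job is handed in when it is done.

Besides the shell and the picture viewer there is one more tool, called after "Emit:" by a JSON object that holds its "method" and its "body", one argument or row to a line. play_rows: Moves the arm, as the interface text tells. Its arguments: {"type":"object","properties":{"translation":{"type":"array","items":{"type":"array","items":{"type":"number"}}},"yaw":{"type":"array","items":{"type":"number"}},"hand":{"type":"number"},"force":{"type":"number"}},"required":["translation","yaw"]}

```bash
mkdir -p pics
cat > h.py <<'E'
import numpy as np, cv2
from cell import telemetry, eyes, manip
def grab(n,f=None):
    c=eyes.camera(n)
    if f: cv2.imwrite('pics/'+f,c['pixels'][:,:,::-1])
    return c
def ray(c,u,v,z):
    M=np.array(c['cam_to_world']); d=M[:3,:3]@np.array([(u-c['cx'])/c['fx'],-(v-c['cy'])/c['fy'],-1]); o=M[:3,3]
    return o+d*(z-o[2])/d[2]
def proj(c,p):
    M=np.array(c['cam_to_world']); q=M[:3,:3].T@(np.array(p)-M[:3,3])
    return c['cx']+c['fx']*q[0]/-q[2], c['cy']-c['fy']*q[1]/-q[2]
E
python3 - <<'E'
from h import *
a=grab('top','top0.png');b=grab('scene','scene0.png')
for c in(a,b):print({k:v for k,v in c.items() if k!='pixels'})
print(telemetry.read_state())
E
```

```text
{'fx': 471.6891383099246, 'fy': 471.6891383099246, 'cx': 247.78545103951694, 'cy': 198.69820643561113, 'cam_to_world': array([[-1.39540749e-02,  9.79025210e-01, -2.03260725e-01,
         2.76588588e+02],
       [-9.99898723e-01, -1.42314736e-02,  9.68717793e-05,
         8.19590107e+00],
       [-2.79785972e-03,  2.03241491e-01,  9.79124644e-01,
         1.37310952e+03],
       [ 0.00000000e+00,  0.00000000e+00,  0.00000000e+00,
         1.00000000e+00]])}
{'fx': 389.95718227906667, 'fy': 389.95718227906667, 'cx': 251.73819103148452, 'cy': 192.0956776075904, 'cam_to_world': array([[-7.91465916e-02, -5.23732394e-01,  8.48198206e-01,
         1.62464990e+03],
       [ 9.96544155e-01, -6.30869890e-02,  5.40349804e-02,
         4.73802949e+01],
       [ 2.52104013e-02,  8.49543649e-01,  5.26915576e-01,
         7.98407637e+02],
       [ 0.00000000e+00,  0.00000000e+00,  0.00000000e+00,
         1.00000000e+00]])}
{'clock': 0.1, 'joints': array([-1.17657144e+00,  3.00397599e-01,  1.52147216e+00, -2.58061833e-08,
        1.32070822e+00, -6.65770285e-02]), 'qd': array([ 0.00075876, -0.00080178, -0.00041352, -0.00271202, -0.00048961,
       -0.00042429]), 'effort': array([ 7.98568253e-04, -5.32645333e+01, -3.53280294e+01,  7.08952686e-02,
        2.35057133e-02, -9.02219108e-05]), 'eef_pos': array([ 244.49120116, -492.42650973,  204.97272723]), 'eef_rot': array([-3.14060951e+00, -6.55265696e-05,  4.60801891e-01]), 'wrist_force': array([0.43460366, 0.3834089 , 0.27767368]), 'moment': array([ 0.00139514, -0.03420914,  0.00558892]), 'finger_force': 0.0, 'finger_gap': 94.16501872895729}
```

View pics/top0.png

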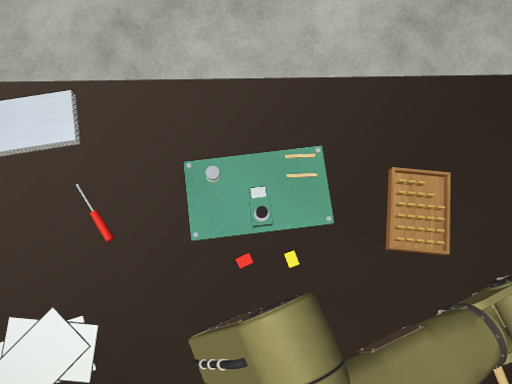

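View pics/scene0.png

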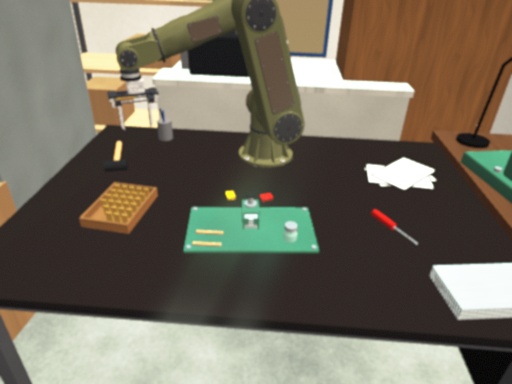

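The top view shows the green bed with corners at about (185,162), (322,147), (333,223) and (191,240). The plunger cap is at (261,213) and the magazine, with its light top blank, at (258,192). The lane strips are at (300,156) and (301,175), and the jar at (212,173). The red (244,260) and yellow (292,259) blocks are look-alikes outside the magazine and not part of the job. The blanks meant are the aluminium ones in the tower.

Run:
```python
from h import *
c=grab('top');im=c['pixels'];hsv=cv2.cvtColor(im,cv2.COLOR_RGB2HSV)
g=cv2.inRange(hsv,(65,80,40),(95,255,255))
cs,_=cv2.findContours(g,0,2);k=max(cs,key=cv2.contourArea)
P=np.array([ray(c,*p[0],12)[:2] for p in k],np.float32)
hull=cv2.convexHull(P);r=cv2.minAreaRect(hull);print('bed',r);O=np.array(r[0])
# yaw: x axis of the feeder near world +x
bx=cv2.boxPoints(r);e=[bx[1]-bx[0],bx[2]-bx[1]];s=min(e,key=np.linalg.norm);s=s*np.sign(s[0]);th=np.arctan2(s[1],s[0]);print('yaw',th)
R=np.array([[np.cos(th),-np.sin(th)],[np.sin(th),np.cos(th)]])
for n,p in(('outlet',(58,0)),('plunger',(-75,0)),('tower',(-7,0))):print(n,O+R@p)
w=cv2.inRange(hsv,(10,60,130),(28,255,255));w[:, :270]=0;w[:140]=0;w[190:]=0;w[:,325:]=0
cs,_=cv2.findContours(w,0,2);C=[]
for k in cs:
  if cv2.contourArea(k)<20:continue
  Q=np.array([ray(c,*p[0],20)[:2] for p in k],np.float32);q=cv2.minAreaRect(Q);print('strip',q);C.append(q[0])
  vx=cv2.fitLine(Q,2,0,.01,.01).ravel();print(' dir yaw-of-y',np.arctan2(-vx[0],vx[1])if vx[1]>0 else np.arctan2(vx[0],-vx[1]))
if len(C)==2:
  m=np.mean(C,0);print('lane',m,'in feeder',R.T@(m-O),'normal', np.subtract(C[0],C[1]))
# cap
d=cv2.inRange(hsv,(0,0,0),(180,255,60));d[:200]=0;d[226:]=0;d[:,:245]=0;d[:,280:]=0
cs,_=cv2.findContours(d,0,2);k=max(cs,key=cv2.contourArea);u,rr=cv2.minEnclosingCircle(k);print('cap',u,rr,ray(c,*u,98))
print('cap predicted px',proj(c,[*(O+R@(-75,0)),98]))
s=grab('scene');cv2.imwrite('pics/cs.png',np.hstack([cv2.resize(im[135:250,175:345],None,fx=2.3,fy=2.3)[:260,:391],cv2.resize(s['pixels'][185:265,175:330],None,fx=2.5,fy=3.25)])[:,:,::-1])
```

```text
bed ((579.4287109375, -21.066146850585938), (240.3633270263672, 419.7685852050781), 6.14946985244751)
yaw 0.10732846
outlet [637.09496891 -14.8530408 ]
plunger [504.8602739  -29.10033571]
tower [572.46899015 -21.81600448]
strip ((627.2525634765625, -150.6346435546875), (10.808645248413086, 89.12691497802734), 1.8413748741149902)
 dir yaw-of-y 0.048729848
strip ((686.9339599609375, -149.6354217529297), (89.65458679199219, 9.325363159179688), 89.15216064453125)
 dir yaw-of-y -0.009201006
lane [ 657.09326172 -150.13503265] in feeder [  63.39147148 -136.64582338] normal [-59.68139648  -0.9992218 ]
cap (261.5389709472656, 211.83766174316406) 5.463541507720947 [503.91476449 -29.16335266  98.        ]
cap predicted px (np.float64(261.50917091551474), np.float64(211.4988430158002))
```

View pics/cs.png

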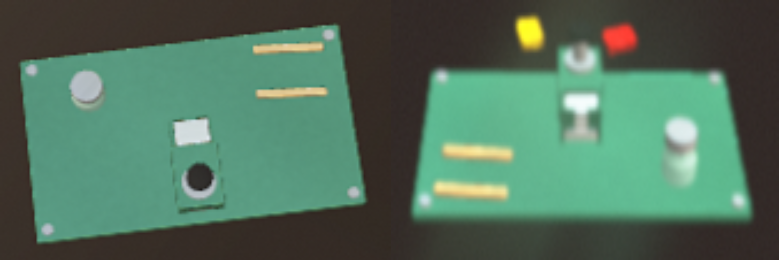

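The crop confirms it: the lane strips are on the −y side, the jar on +y, and the light blank sits in the tower behind the black plunger cap. First I move above the cap with the fingers shut.

Emit:
{"method": "play_rows", "body": {
  "translation": [
    [0.026, 0.046, 0],
    [0.052, 0.093, 0],
    [0.078, 0.139, 0],
    [0.104, 0.185, 0],
    [0.13, 0.232, 0],
    [0.156, 0.278, 0],
    [0.182, 0.324, 0],
    [0.208, 0.371, 0],
    [0.234, 0.417, -0.02],
    [0.26, 0.4635, -0.05],
    [0.26, 0.4635, -0.085],
    [0.26, 0.4635, -0.085]
  ],
  "yaw": [0.12, 0.24, 0.36, 0.48, 0.6, 0.72, 0.84, 0.96, 1.08, 1.217, 1.217, 1.217],
  "hand": 0,
  "force": 20
}}

```text
clock: 1.7
eef_pos: [503.3, -28.6, 118.5]
eef_rot: [-3.137, -0.001, 1.678]
wrist_force: [-0.5, 0.2, 0.6]
finger_gap: 0.2
finger_force: 0.0
```

Emit:
{"method": "play_rows", "body": {
  "translation": [
    [0.001, 0, -0.01],
    [0.001, 0, -0.018],
    [0.001, 0, -0.023],
    [0.001, 0, -0.028],
    [0.001, 0, -0.033],
    [0.001, 0, -0.038],
    [0.001, 0, -0.042],
    [0.001, 0, -0.046],
    [0.001, 0, -0.048],
    [0.001, 0, -0.049],
    [0.001, 0, -0.05],
    [0.001, 0, -0.05]
  ],
  "yaw": [0, 0, 0, 0, 0, 0, 0, 0, 0, 0, 0, 0]
}}

```text
clock: 3.2
eef_pos: [505.7, -29.5, 71.1]
eef_rot: [3.141, 0.0, 1.678]
wrist_force: [-2.8, -1.3, 6.7]
finger_gap: 0.8
finger_force: 3.5
```

Emit:
{"method": "play_rows", "body": {
  "translation": [
    [0, 0, -0.001],
    [0, 0, -0.002],
    [0, 0, -0.003],
    [0, 0, -0.003]
  ],
  "yaw": [0, 0, 0, 0]
}}

```text
clock: 3.7
eef_pos: [505.9, -29.5, 70.0]
eef_rot: [3.14, 0.001, 1.678]
wrist_force: [-15.5, -0.1, 32.0]
finger_gap: 0.8
finger_force: 16.5
```

Force jumped to 32 N at z = 70, so the plunger is on its hard stop. Now I release straight up.

Emit:
{"method": "play_rows", "body": {
  "translation": [
    [0, 0, 0.004],
    [0, 0, 0.01],
    [0, 0, 0.018],
    [0, 0, 0.028],
    [0, 0, 0.045],
    [0, 0, 0.07],
    [0, 0, 0.09],
    [0.06, 0.03, 0.09],
    [0.11, 0.07, 0.09],
    [0.133, 0.1, 0.09],
    [0.133, 0.1, 0.09],
    [0.133, 0.1, 0.09]
  ],
  "yaw": [0, 0, 0, 0, 0, 0, 0, 0, 0, 0, 0, 0]
}}

```text
clock: 5.2
eef_pos: [638.2, 70.6, 157.7]
eef_rot: [-3.141, 0.0, 1.678]
wrist_force: [0.2, 0.4, -0.2]
finger_gap: 0.5
finger_force: 0.0
```

Run:
```python
from h import *
print(telemetry.read_state()['eef_pos'])
a=grab('top','t1.png');s=grab('scene')
cv2.imwrite('pics/c1.png',np.hstack([cv2.resize(a['pixels'][135:250,175:345],(510,345)),cv2.resize(s['pixels'][170:265,175:330],(285,345))])[:,:,::-1])
print('outlet px',proj(a,(637,-15,24)),proj(s,(637,-15,24)))
```

```text
[638.16345871  70.61501962 157.7497982 ]
outlet px (np.float64(255.20786197232152), np.float64(171.97526971216945)) (np.float64(250.6397154045986), np.float64(234.76867788597485))
```

View pics/c1.png

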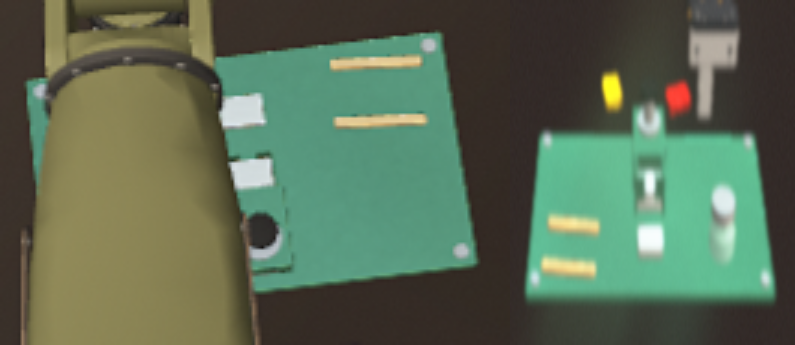

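The blank is out at top px (255,172), which matches the outlet at about (637, −15). The plunger is back up and the second blank is still in the tower. I lower the fingertips on the blank's +y side.

Emit:
{"method": "play_rows", "body": {
  "translation": [
    [-0.003, -0.02, -0.02],
    [-0.006, -0.037, -0.05],
    [-0.006, -0.037, -0.08],
    [-0.006, -0.037, -0.105],
    [-0.006, -0.037, -0.122],
    [-0.006, -0.037, -0.133],
    [-0.006, -0.037, -0.138],
    [-0.006, -0.037, -0.141],
    [-0.006, -0.037, -0.141]
  ],
  "yaw": [0, 0, 0, 0, 0, 0, 0, 0, 0]
}}

```text
clock: 6.42
eef_pos: [632.7, 33.9, 16.7]
eef_rot: [3.141, 0.0, 1.678]
wrist_force: [1.0, -0.6, -0.6]
finger_gap: 0.6
finger_force: 0.0
```

Run:
```python
from h import *
s=grab('scene')
cv2.imwrite('pics/c2.png',cv2.resize(s['pixels'][160:265,175:330],None,fx=5,fy=5,interpolation=2)[:,:,::-1])
```

```text
(no output)
```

View pics/c2.png

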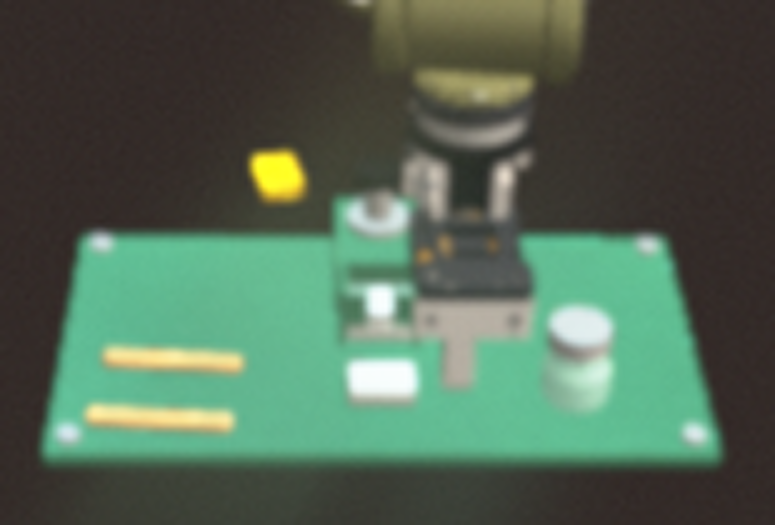

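The picture shows the shut fingers at (460,365), just beside the blank at (382,380) and clear of the jar at (580,355). Now the slow push toward the lane.

Emit:
{"method": "play_rows", "body": {
  "translation": [
    [0.001, -0.007, 0],
    [0.001, -0.013, 0],
    [0.001, -0.018, 0],
    [0.002, -0.023, 0],
    [0.003, -0.029, 0],
    [0.004, -0.036, 0],
    [0.005, -0.043, 0],
    [0.006, -0.05, 0],
    [0.007, -0.057, 0],
    [0.009, -0.065, 0],
    [0.01, -0.073, 0],
    [0.011, -0.08, 0]
  ],
  "yaw": [0, 0, 0, 0, 0, -0.005, -0.01, -0.015, -0.02, -0.025, -0.03, -0.035]
}}

```text
clock: 7.98
eef_pos: [643.6, -46.7, 16.4]
eef_rot: [-3.142, -0.0, 1.642]
wrist_force: [-0.3, 0.4, 0.7]
finger_gap: 0.6
finger_force: 0.2
```

```bash
cat > m.py <<'E'
from h import *
import sys
a=grab('top','m%s.png'%sys.argv[1]);s=grab('scene')
cv2.imwrite('pics/c%s.png'%sys.argv[1],np.hstack([cv2.resize(a['pixels'][135:250,175:345],(425,288)),cv2.resize(s['pixels'][185:265,175:330],(372,288))])[:,:,::-1])
for n,c in(('top',a),('scene',s)):
  hsv=cv2.cvtColor(c['pixels'],cv2.COLOR_RGB2HSV)
  w=cv2.inRange(hsv,(0,0,185 if n=='top' else 200),(180,45,255))
  for k in cv2.findContours(w,0,2)[0]:
    if cv2.contourArea(k)<25:continue
    r=cv2.minAreaRect(k);p=ray(c,*r[0],24)
    if 560<p[0]<720 and -230<p[1]<60:
      q=cv2.minAreaRect(np.array([ray(c,*x[0],24)[:2] for x in k],np.float32));print(n,r[0],p[:2],q)
E
python3 m.py 3
```

```text
scene (231.0, 235.5) [647.7175768  -76.97200083] ((647.4896850585938, -77.01216125488281), (35.9122200012207, 44.666934967041016), 6.345792293548584)
```

View pics/c3.png

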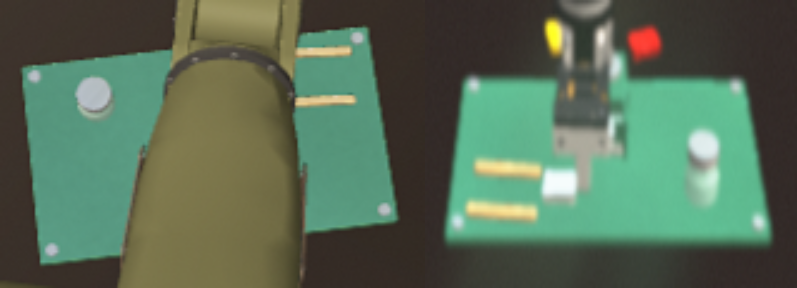

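The blank at scene px (231,235) is at about (645, −77). Its corner is aimed only a few mm clear of the near strip's end. I'll nudge it about 9 mm in +x from its −x side before entering the lane.

Emit:
{"method": "play_rows", "body": {
  "translation": [
    [0, 0.008, 0],
    [0, 0.01, 0.03],
    [-0.01, 0, 0.06],
    [-0.03, -0.02, 0.06],
    [-0.042, -0.031, 0.06],
    [-0.042, -0.031, 0.06],
    [-0.042, -0.031, 0.03],
    [-0.042, -0.031, 0.008],
    [-0.042, -0.031, 0],
    [-0.042, -0.031, 0],
    [-0.036, -0.031, 0],
    [-0.031, -0.031, 0]
  ],
  "yaw": [0, 0, 0, 0, 0, 0, 0, 0, 0, 0, 0, 0]
}}

```text
clock: 9.57
eef_pos: [613.5, -77.2, 17.3]
eef_rot: [3.14, 0.0, 1.643]
wrist_force: [0.2, -0.0, -0.2]
finger_gap: 0.2
finger_force: 0.0
```

Emit:
{"method": "play_rows", "body": {
  "translation": [
    [0.004, 0, 0],
    [0.008, 0, 0],
    [0.011, 0, 0],
    [0.013, 0, 0],
    [0.014, 0, 0],
    [0.014, 0, 0],
    [0.004, 0, 0],
    [-0.008, 0, 0.01],
    [-0.008, 0, 0.05],
    [0.01, 0.02, 0.06],
    [0.034, 0.043, 0.06],
    [0.034, 0.043, 0.06]
  ],
  "yaw": [0, 0, 0, 0, 0, 0, 0, 0, 0, 0, 0, 0]
}}

```text
clock: 11.08
eef_pos: [646.9, -32.8, 77.2]
eef_rot: [3.141, 0.0, 1.645]
wrist_force: [-0.6, 0.6, 0.6]
finger_gap: 0.4
finger_force: 0.0
```

```bash
python3 m.py 4
```

```text
scene (230.5, 237.0) [655.48407594 -77.59680738] ((655.3453369140625, -77.74349975585938), (30.456863403320312, 41.46457290649414), 6.380237102508545)
```

View pics/c4.png

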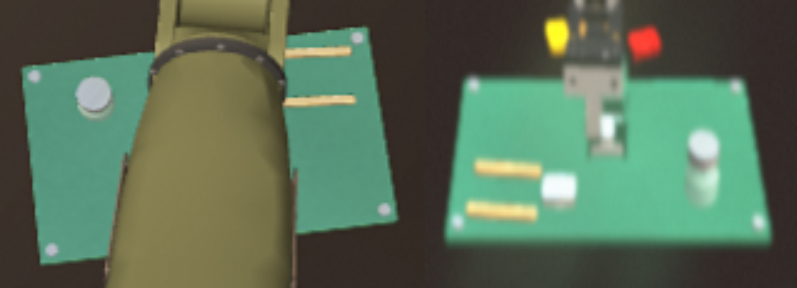

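The blank is now at about (655, −77), in line with the lane gap at scene crop (505,188). I lower behind it and push it in.

Emit:
{"method": "play_rows", "body": {
  "translation": [
    [0.006, 0, -0.02],
    [0.006, 0, -0.045],
    [0.006, 0, -0.056],
    [0.006, 0, -0.06],
    [0.006, 0, -0.06],
    [0.006, -0.006, -0.06],
    [0.006, -0.012, -0.06],
    [0.006, -0.018, -0.06],
    [0.007, -0.024, -0.06],
    [0.007, -0.03, -0.06],
    [0.007, -0.036, -0.06],
    [0.008, -0.042, -0.06]
  ],
  "yaw": [0, 0, 0, 0, 0, 0, 0, 0, -0.005, -0.01, -0.02, -0.03]
}}

```text
clock: 12.68
eef_pos: [654.5, -76.5, 16.4]
eef_rot: [-3.141, -0.0, 1.612]
wrist_force: [0.2, 0.4, 0.2]
finger_gap: 0.2
finger_force: 0.2
```

Emit:
{"method": "play_rows", "body": {
  "translation": [
    [0, -0.006, 0],
    [0, -0.012, 0],
    [0.001, -0.018, 0],
    [0.001, -0.024, 0],
    [0.001, -0.03, 0],
    [0.001, -0.035, 0],
    [0.001, -0.039, 0],
    [0.001, -0.042, 0],
    [0.001, -0.043, 0],
    [0.001, -0.043, 0],
    [0.001, -0.035, 0],
    [0.001, -0.025, 0.01]
  ],
  "yaw": [-0.01, -0.02, -0.02, -0.02, -0.02, -0.02, -0.02, -0.02, -0.02, -0.02, -0.02, -0.02]
}}

```text
clock: 14.18
eef_pos: [655.1, -100.3, 26.1]
eef_rot: [-3.14, -0.0, 1.593]
wrist_force: [0.7, 0.9, 1.2]
finger_gap: 0.7
finger_force: 0.0
```

Emit:
{"method": "play_rows", "body": {
  "translation": [
    [0, 0, 0.04],
    [0, 0, 0.1],
    [0, 0, 0.15],
    [-0.03, 0.05, 0.18],
    [-0.07, 0.11, 0.18],
    [-0.11, 0.17, 0.18],
    [-0.15, 0.23, 0.18],
    [-0.17, 0.29, 0.18],
    [-0.18, 0.34, 0.18],
    [-0.19, 0.38, 0.18],
    [-0.19, 0.4, 0.18],
    [-0.19, 0.4, 0.18]
  ],
  "yaw": [0, 0, 0, 0, 0, 0, 0, 0, 0, 0, 0, 0]
}}

```text
clock: 15.68
eef_pos: [465.3, 299.6, 206.6]
eef_rot: [3.141, -0.0, 1.595]
wrist_force: [0.4, -0.1, -0.3]
finger_gap: 0.5
finger_force: 0.0
```

```bash
python3 m.py 5
```

```text
top (257.6399841308594, 192.47999572753906) [574.83602579 -21.05800567] ((574.8539428710938, -20.98786163330078), (27.122356414794922, 41.4154052734375), 7.469644069671631)
top (300.5, 165.5) [ 654.8555534  -149.54313084] ((654.8821411132812, -149.58203125), (39.118350982666016, 27.645092010498047), 89.1535873413086)
scene (208.0, 235.5) [ 655.83491072 -149.58503292] ((655.6665649414062, -150.02943420410156), (35.80936813354492, 45.48757553100586), 6.412502765655518)
```

View pics/c5.png

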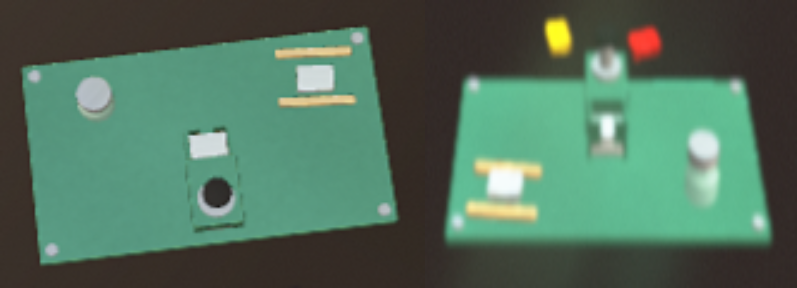

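The blank lies flat between the strips at top crop (315,78), about (655, −149.5), against a lane centre of about (657, −150). The plunger is up, the magazine blanks are in place, the jar hasn't moved and the arm is clear. I'm handing in.

```bash
python3 -c "
from cell import manip
print(manip.sign_off())"
```

```text
the job is handed in; nothing more can be done
None
```

The job is handed in with no verdict shown: one blank was ejected and pushed to about 2 mm from the measured lane centre, lying between the strips, with the plunger up, the other blanks still in the magazine and the arm clear of the jar, screwdriver and tray throughout.

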